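# Wipe the offcuts off the marking-out plate

### The arm

A 6-joint arm with a two-finger parallel gripper is mounted at the origin on the work surface. World frame = base frame: x ahead of the robot, y to its left, z up, the work surface at z = 0. Lengths are in m, angles in rad, forces in N, time in s.
With the tool pointing down it reaches from about 0.3 to 0.85 m from the base axis. Payload 4.2 kg.
Tool frame: the origin (TCP) lies on the centre line of the jaws, within the pads' length; the fingertips stand 17 mm ahead of it and the grasp point (between the pads) lies 2 mm behind it; z points along the fingers, y is the line along which they close (so a half turn about z gives the same grasp; the last joint's range is limited). The gripper opens to 91 mm and grips with 3 to 60 N. Pads are 32 mm wide; open, the fingers measure 118 mm over their backs; the gripper's body (76 mm by 178 mm) begins 60 mm behind the grasp point.
Start: joints at [-1.314, 0.32, 1.565, -0, 1.257, -0.02], TCP at [0.157, -0.553, 0.231] pointing down, gripper open.
Joint ranges: [-3.11, 3.11], [-0.84, 2.01], [0.21, 2.61], [-1.34, 4.49], [0.05, 2.63], [-2.56, 2.56]. Speed limits (rad/s): [2.57, 2.57, 3.14, 3.14, 3.14, 3.14].

### API

Orientations are given as a unit quaternion [x, y, z, w].
In Python, from plant import ctrl gives the robot as it stands.
- The arm moves only by the tool step_arm, never from a script. Its argument "increments" is text: rows parted by semicolons, each of 6 numbers parted by spaces: the shift along the tool's x, y, z in cm, then the turn, a rotation vector about the tool's x, y, z in degrees. A call has 1 to 8 rows; each row shifts and turns the commanded pose from where the row before left it, along the tool's axes as they then stand; what a row does not reach is not made up. A row lasts 1/8 s, in which the tool goes at most 62.5 mm and 10.7 degrees, less where a joint would pass 70% of its speed; a pose out of reach is approached as far as the arm can. A call with a gripper value outside its range is refused whole. "grip" is the opening, from 0 (shut) to 1 (fully open), set as the call begins (left out, the last holds). The fingers move at their own pace and stop on an object; "force" is the grip in N (left out, the last holds). Time passes only in rows, so rows that do not move let the fingers close. It gives the time, the measured TCP pose, the force, the opening and the grip force at its end, in the units of the state.
- ctrl.read_state(): the state, without advancing time (a new reading comes with each control period).
- ctrl.snapshot(name): name is "side" or "top" or "wrist"; returns a dict with "color" (384x512x3 uint8, blue, green, red), "fx", "fy", "cx", "cy" (pixels), "R" (3x3) and "t" (3): a world point X has camera coordinates R X + t; the wrist camera has in their place "mount" (4x4, takes a point from camera to tool coordinates, whose origin is the TCP and whose axes are the flange's). Camera axes: x right, y down, z forward; pixel columns grow to the right and rows downward; lengths in m; the calibration is good to about 2 mm. A picture is of the moment at which its call begins: read the wrist's pose just before it. There is no depth.
- ctrl.hand_in(): hands the job in; it is judged then, once.
The state is a dict: "clock": time; "joints": joint angles; "qd": joint speeds; "joint_efforts": joint torques, N m; "position": TCP position; "tcp_rot": TCP orientation; "ft_force": force on the tool from outside, world axes, zero at the start; "torque": the same for the moment, N m; "gripper_width": finger opening in m; "grip_force": force on a finger pad.
Only numpy, scipy, OpenCV 4.12 (cv2) and the standard library are available. Lean on these libraries where they do the work, as an engineer would, in place of code of your own. Each camera call takes 0.05 s, during which the arm holds its last target. There are 200 camera calls.

### The job

Pick up the wooden-handled scraper block and wipe all four loose steel offcuts off the raised plate into the open catch tray at its end, touching them only with the scraper, not with the gripper or arm. Then stand the scraper back upright in the middle of the black rubber pad at the other end of the plate and let go. Do not disturb the hammer, tubes, tape roll or pliers lying around.

Things in the scene. Friction and masses are not known exactly. Their poses are not given: they have to be found in the camera images.
- plate: Fixed, raised flat steel plate, 220 (its x) x 300 (its y) mm, top 45 mm above the bench, no rims. Origin at the bench under its centre; x across, y along its length (the wiping direction, towards or away from the tray), z up. Its pose varies. The offcuts start within 75 mm of the centre across and 90 mm along.
- tray: Fixed open steel catch tray, 220 (x) x 140 (y) mm outside, 34 mm high, walls and floor about 4 mm. It stands 4 mm from one short end (plus or minus y, varies) of the plate, its centre 224 mm from the plate's centre, axes parallel to the plate's; its rim is 11 mm below the plate's top. Origin under its centre, on the bench.
- pad: Fixed black rubber pad, 220 (x) x 140 (y) x 6 mm thick, on the bench at the plate's other short end, its centre 224 mm from the plate's centre, axes parallel to the plate's. The scraper starts on it and returns to it. Origin under its centre, on the bench (its top is 6 mm higher).
- scraper: Loose scraper block, about 0.4 kg, standing upright on the pad: a steel sole 180 (x) x 36 (y) x 14 mm high, on it a wooden beam 180 x 30 mm up to 32 mm height, on that a wooden upright grip 90 (x) x 24 (y) mm from 32 to 95 mm height. Grip it from above across its 24 mm (y). Origin at the centre of the sole's underside; x along the wide blade, y is the wiping direction (either way), z up.
- offcut_bar: Piece of flat bar, 44 x 24 x 12 mm high. Dark plain steel, lies on the plate at the start. Origin at the middle of the piece at mid-height, z up at the start. One of the four offcuts.
- offcut_square: Piece of square bar, 30 x 30 x 14 mm high. Dark plain steel, lies on the plate at the start. Origin at the middle of the piece at mid-height, z up at the start. One of the four offcuts.
- offcut_round: Round slug, 34 mm diameter, 12 mm high. Dark plain steel, lies on the plate at the start. Origin at the middle of the piece at mid-height, z up at the start. One of the four offcuts.
- offcut_angle: L-shaped piece, 40 x 30 mm over all, arms 12 mm wide, 12 mm high. Dark plain steel, lies on the plate at the start. Origin at the middle of the piece at mid-height, z up at the start. One of the four offcuts.
- hammer: Loose hammer, 260 mm long, bystander, on the bench on the far side of the plate. Origin at the underside, middle of its length.
- tube_long: Bystander: steel tube standing on end, 48 mm diameter, 90 mm high. Origin under its centre.
- tube_short: Bystander: steel tube standing on end, 48 mm diameter, 60 mm high. Origin under its centre.
- tape: Bystander: black tape roll lying flat, 70 mm diameter, 22 mm high, off one end of the plate assembly. Origin under its centre.
- pliers: Bystander: locking pliers lying flat, 155 mm long (x), 40 mm wide, 14 mm high, off one end of the plate assembly. Origin at the underside, near the middle of its length.
Not all that is in view belongs to the job. What is shaped like the offcut_angle but pink or white is not meant. Leave any orange look-alike of the offcut_round alone.

How it is judged:
On the way, in this order (a step that is already met when the one before it is completed fails the run):
1. the scraper stands on (or within 10 mm above) the plate, roughly upright (x of scraper in the frame of plate between -0.1 and 0.1 m and y of scraper in the frame of plate between -0.165 and 0.165 m and z of scraper in the frame of plate between 0.035 and 0.056 m and angle between scraper's own z axis and vertical below 0.3 rad), for 0.2 s.
2. all four offcuts lie in the tray (x of offcut_bar in the frame of tray between -0.108 and 0.108 m and y of offcut_bar in the frame of tray between -0.068 and 0.068 m and z of each of offcut_bar, offcut_square, offcut_round, offcut_angle in the frame of tray below 0.034 m and x of offcut_square in the frame of tray between -0.108 and 0.108 m and y of offcut_square in the frame of tray between -0.068 and 0.068 m and x of offcut_round in the frame of tray between -0.108 and 0.108 m and y of offcut_round in the frame of tray between -0.068 and 0.068 m and x of offcut_angle in the frame of tray between -0.108 and 0.108 m and y of offcut_angle in the frame of tray between -0.068 and 0.068 m), for 0.2 s.
At the end, for the whole second after the job is handed in: All four offcuts lie in the tray (their centres inside its walls and below its rim); the scraper stands upright (within 0.15 rad) and still on the pad, its centre within 45 mm (x) and 50 mm (y) of the pad's centre (all of step 2 and x of scraper in the frame of pad between -0.045 and 0.045 m and y of scraper in the frame of pad between -0.05 and 0.05 m and z of scraper in the frame of pad below 0.014 m and angle between scraper's own z axis and vertical below 0.15 rad and linear speed of scraper below 0.02 m/s); the robot touches nothing.
It fails at once if an offcut is touched by the gripper or arm instead of the scraper (contact force between any of offcut_bar, offcut_square, offcut_round, offcut_angle and the fingers above 0.5 N or contact force between any of offcut_bar, offcut_square, offcut_round, offcut_angle and the arm above 0.5 N).
It fails at once if the hammer, a tube, the tape roll or the pliers is moved by more than 30 mm (distance of any of hammer, tube_long, tube_short, tape, pliers from where it was at the start of the episode above 0.03 m).
It also fails if it takes over 64 s, if anything falls off the work surface, if the arm or the gripper's body presses on something with over 40 N, if the wrist force passes 120 N, or if a joint passes its speed limit or range.

## Working session

There is one attempt and no reset: what is moved stays moved. The work goes in short steps, Python scripts to look and compute and a tool call to move; the robot and the scene stay as the last step left them, time stands still between calls to the robot, and variables do not carry over. Pictures are saved under pics/ and viewed, at most 10 in all, crops included, and the job is handed in when it is done.

Besides the shell and the picture viewer there is one more tool, called after "Request:" by a JSON object that holds its "api" and its "payload", one argument or row to a line. step_arm: Moves the arm, as the interface text tells. Its arguments: {"type":"object","properties":{"increments":{"type":"string"},"grip":{"type":"number"},"force":{"type":"number"}},"required":["increments"]}

```bash
mkdir -p pics && python3 - <<'E'
from plant import ctrl
import cv2,pickle
s=ctrl.read_state();print(s)
for n in("top","side"):
    d=ctrl.snapshot(n);pickle.dump(d,open(n+".pkl","wb"));cv2.imwrite(f"pics/{n}0.png",d["color"]);print(n,d["fx"],d["fy"],d["cx"],d["cy"],d["R"],d["t"])
E
```

```text
{'clock': 0.0, 'joints': array([-1.31397800e+00,  3.20303321e-01,  1.56570844e+00, -2.21036265e-06,
        1.25741156e+00, -2.00154299e-02]), 'qd': array([-0.0003679 ,  0.00067761, -0.00030048,  0.0018982 , -0.00064479,
       -0.00057539]), 'joint_efforts': array([-2.77563711e-03, -4.12461805e+01, -2.31975049e+01,  7.29386578e-02,
        4.58523142e-02, -1.35698524e-04]), 'position': array([ 0.15701964, -0.55263012,  0.2301023 ]), 'tcp_rot': array([ 9.90435207e-01,  1.37975588e-01, -1.09167421e-04, -9.08800594e-04]), 'ft_force': array([ 0.11880796, -0.23661882, -0.7514046 ]), 'torque': array([-0.01022473,  0.07113791, -0.04087141]), 'grip_force': 0.0, 'gripper_width': 0.09084352749522556}
top 391.3010916380535 391.3010916380535 253.80112972741023 191.32487063580524 [[ 0.02879382 -0.99953204 -0.01032531]
 [-0.9895353  -0.0270417  -0.14173441]
 [ 0.14138887  0.01429833 -0.98985087]] [-0.00390675  0.51748258  1.03089233]
side 370.4860663549102 370.4860663549102 252.58402855779485 188.44641573188446 [[-0.74934899 -0.66216343 -0.00396071]
 [-0.46981246  0.5358677  -0.70151412]
 [ 0.46663941 -0.5238181  -0.71264455]] [0.3828517  0.30646373 0.92230206]
```

View pics/top0.png

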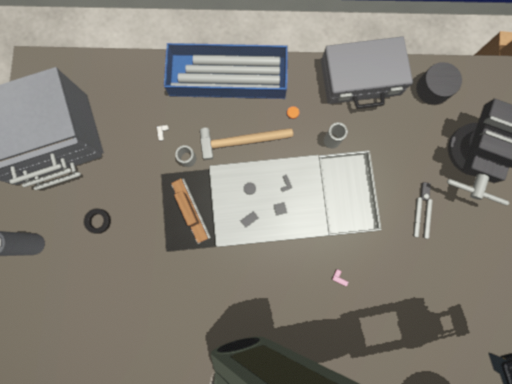

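View pics/side0.png

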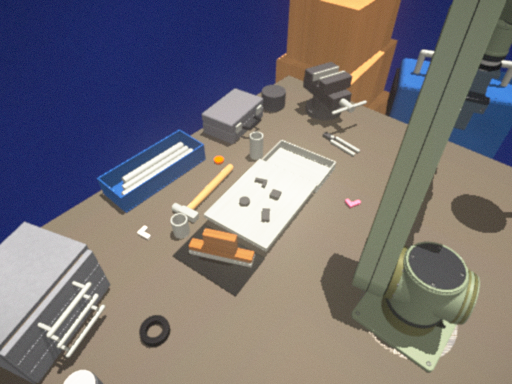

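The top view shows the plate at about (211–325, 155–245), the tray to its right (320–379, 152–238, world −y), and the pad to its left. The scraper stands skewed on the pad at about (190, 211), with the four offcuts at (250,188), (286,183), (249,219) and (280,209). I'll zoom in to measure.

```bash
python3 - <<'E'
import cv2,pickle
c=pickle.load(open("top.pkl","rb"))["color"][140:260,155:390]
c=cv2.resize(c,None,fx=3.4,fy=3.4,interpolation=cv2.INTER_CUBIC)
cv2.imwrite("pics/z.png",c)
E
```

```text
(no output)
```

View pics/z.png

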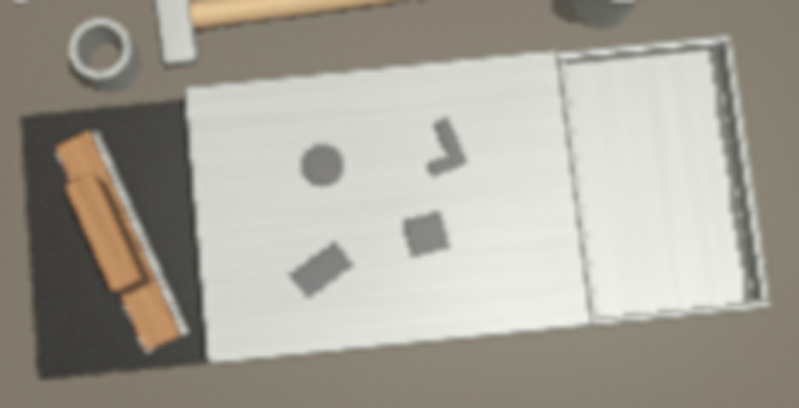

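The crop shows plate corners at (186,88), (208,362), (588,322) and (556,52), and tray far corners at (730,38) and (768,304). The pad's left corners are at (22,116) and (40,378), and the grip-top corners at (66,183), (98,175), (145,283) and (112,293).

```bash
cat > h.py <<'E'
import numpy as np,pickle
d=pickle.load(open("top.pkl","rb"))
def unp(u,v,z,d=d):
    r=d["R"].T@np.array([(u-d["cx"])/d["fx"],(v-d["cy"])/d["fy"],1]);o=-d["R"].T@d["t"]
    return (o+r*(z-o[2])/r[2])
def crop(p,z): return unp(p[0]/3.4+155-.35,p[1]/3.4+140-.35,z)
E
python3 - <<'E'
from h import *
from scipy.optimize import least_squares
# plate: tray along local +y say; 
obs=[((186,88),.045,(-.11,-.15)),((208,362),.045,(.11,-.15)),((730,38),.034,(-.11,.294)),((768,304),.034,(.11,.294)),((22,116),.006,(-.11,-.294)),((40,378),.006,(.11,-.294)),((588,322),.045,(.11,.15)),((556,52),.045,(-.11,.15))]
P=np.array([crop(p,z)[:2] for p,z,_ in obs]);L=np.array([l for *_,l in obs])
def T(q,L): c,s=np.cos(q[2]),np.sin(q[2]);return L@np.array([[c,s],[-s,c]])+q[:2]
r=least_squares(lambda q:(T(q,L)-P).ravel(),[.5,-.1,3.1]);q=r.x;print(q,(r.fun.reshape(-1,2)*1000).round(1))
print("pad",T(q,np.array([[0,-.224],[0,.224]])))
def loc(p):c,s=np.cos(q[2]),np.sin(q[2]);return (p-q[:2])@np.array([[c,-s],[s,c]])
for n,p in dict(round=(322,165),angle=(447,148),sq=(426,233),bar=(320,270)).items(): print(n,loc(crop(p,.057)[:2]).round(3))
G=np.array([crop(p,.101)[:2] for p in [(66,183),(98,175),(145,283),(112,293)]]);print(G,G.mean(0),loc(G.mean(0)))
print([np.linalg.norm(G[i]-G[i-1]) for i in range(4)])
e=(G[2]+G[3]-G[0]-G[1]);print("scraper long axis ang",np.arctan2(e[1],e[0]),"plate x ang",q[2])
B=np.array([crop(p,.038)[:2] for p in [(54,152),(95,130),(187,332),(150,353)]]);print(B)
print([np.linalg.norm(B[i]-B[i-1]) for i in range(4)],B.mean(0))
from scipy.spatial.transform import Rotation as R
from plant import ctrl
s=ctrl.read_state();print(s["position"],R.from_quat(s["tcp_rot"]).as_matrix().round(3))
E
```

```text
[ 0.49465022 -0.02846236  3.26943969] [[ 0.5  0.2]
 [-0.  -0.8]
 [ 1.5 -0.1]
 [-1.6 -1. ]
 [ 1.4  2.1]
 [-1.6  2.2]
 [-1.3 -2.2]
 [ 1.2 -0.3]]
pad [[ 0.46609044  0.19370951]
 [ 0.52321001 -0.25063423]]
round [-0.034 -0.047]
angle [-0.038  0.053]
sq [0.027 0.029]
bar [ 0.048 -0.057]
[[0.49706467 0.21411079]
 [0.50381966 0.19024955]
 [0.42343774 0.15069454]
 [0.41530376 0.17496486]] [0.45990646 0.18250493] [ 0.00756208 -0.21367532]
[np.float64(0.09064905071692866), np.float64(0.024798961221809048), np.float64(0.08958712219607136), np.float64(0.02559706946429691)]
scraper long axis ang -2.6897089667145506 plate x ang 3.269439691247788
[[0.53026542 0.23913244]
 [0.54912782 0.20703642]
 [0.38940411 0.1254598 ]
 [0.37214983 0.15389518]]
[np.float64(0.1796271987603401), np.float64(0.03722828150109213), np.float64(0.1793499629152668), np.float64(0.03326080422706197)] [0.46023679 0.18138096]
[ 0.15702449 -0.55271931  0.23023838] [[ 0.962  0.273 -0.   ]
 [ 0.273 -0.962  0.001]
 [ 0.    -0.002 -1.   ]]
```

Request:
{"api": "step_arm", "payload": {
  "increments": "3.08 -3.90 0 0 0 0;3.08 -3.90 0 0 0 0;3.08 -3.90 0 0 0 0;3.08 -3.90 0 0 0 0;3.08 -3.90 0 0 0 0;3.08 -3.90 0 0 0 0;3.08 -3.90 0 0 0 0;3.08 -3.90 0 0 0 0",
  "grip": 1
}}

```text
clock: 1.1
position: [0.3091, -0.1841, 0.2308]
tcp_rot: [0.99, 0.138, 0.0, 0.0]
ft_force: [1.1, 0.7, 0.0]
gripper_width: 0.0915
grip_force: 0.0
```

Request:
{"api": "step_arm", "payload": {
  "increments": "3.08 -3.90 0 0 0 0;3.08 -3.90 0 0 0 0;3.08 -3.90 0 0 0 0;3.08 -3.90 0 0 0 0;3.08 -3.90 0 0 0 0;3.08 -3.90 0 0 0 0;3.08 -3.90 0 0 0 0;3.08 -3.90 0 0 0 0"
}}

```text
clock: 2.1
position: [0.4608, 0.1834, 0.2306]
tcp_rot: [0.99, 0.138, -0.0, 0.0]
ft_force: [0.7, 0.3, -0.0]
gripper_width: 0.0912
grip_force: 0.0
```

Request:
{"api": "step_arm", "payload": {
  "increments": "0 0 0 0 0 -5;0 0 0 0 0 -5;0 0 2 0 0 0;0 0 0 0 0 0;0 0 0 0 0 0"
}}

```text
clock: 2.72
position: [0.4608, 0.1818, 0.2112]
tcp_rot: [0.975, 0.224, 0.0, 0.0]
ft_force: [-0.1, 0.1, 0.1]
gripper_width: 0.0909
grip_force: 0.0
```

```bash
cat >> h.py <<'E'
from scipy.spatial.transform import Rotation as Rn
Q=np.array([0.49465,-0.02846,3.26944])
def st(goal=None,xang=None):
    from plant import ctrl
    s=ctrl.read_state();M=Rn.from_quat(s["tcp_rot"]).as_matrix();p=s["position"]
    a=np.arctan2(M[1,0],M[0,0]);print(round(s["clock"],2),p.round(4),"xang",round(a,4),"z",M[:,2].round(4),"F",s["ft_force"].round(1),"w",round(s["gripper_width"],4))
    c,n=np.cos(Q[2]),np.sin(Q[2]);print("plate-local",((p[:2]-Q[:2])@np.array([[c,-n],[n,c]])).round(4))
    if goal is not None: print("move cm",(M.T@(np.array(goal)-p)*100).round(2))
    if xang is not None: print("turn z deg",np.degrees(a-xang).round(2))
    return s
def pl(x,y,z):
    c,n=np.cos(Q[2]),np.sin(Q[2]);return [Q[0]+c*x-n*y,Q[1]+n*x+c*y,z]
E
python3 - <<'E'
from h import *
from plant import ctrl
import cv2
st([.460,.182,.075],.4519)
d=ctrl.snapshot("wrist");print(d["mount"],d["fx"],d["cx"],d["cy"]);cv2.imwrite("pics/w1.png",d["color"])
E
```

```text
2.73 [0.4608 0.1818 0.2112] xang 0.4512 z [ 2.e-04 -0.e+00 -1.e+00] F [-0.1  0.1  0.1] w 0.0909
plate-local [ 0.0068 -0.2129]
move cm [-0.06 -0.05 13.62]
turn z deg -0.04
[[-7.37035716e-04 -9.66055784e-01 -2.58332496e-01  7.17470115e-02]
 [ 9.99999625e-01 -8.29518191e-04  2.49002381e-04  5.31250645e-04]
 [-4.54841695e-04 -2.58332216e-01  9.66056033e-01 -1.53821425e-01]
 [ 0.00000000e+00  0.00000000e+00  0.00000000e+00  1.00000000e+00]] 291.79299035537497 257.1927819864759 194.24265843446958
```

View pics/w1.png

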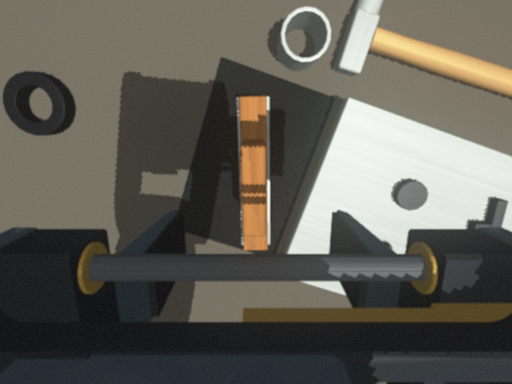

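The wrist view shows the scraper (u≈254, v 95–250) centred between the fingers and aligned with the tool x axis. I'll descend and grip.

Request:
{"api": "step_arm", "payload": {
  "increments": "-0.06 -0.05 3 0 0 0;0 0 3 0 0 0;0 0 3 0 0 0;0 0 2 0 0 0;0 0 1.5 0 0 0;0 0 1.3 0 0 0;0 0 0 0 0 0;0 0 0 0 0 0"
}}

```text
clock: 3.78
position: [0.4604, 0.1822, 0.0735]
tcp_rot: [0.975, 0.224, 0.001, -0.0]
ft_force: [-0.7, 0.7, -0.4]
gripper_width: 0.0912
grip_force: 0.0
```

Request:
{"api": "step_arm", "payload": {
  "increments": "0 0 0 0 0 0;0 0 0 0 0 0;0 0 0 0 0 0;0 0 0 0 0 0;0 0 0 0 0 0;0 0 0 0 0 0",
  "grip": 0,
  "force": 45
}}

```text
clock: 4.53
position: [0.4599, 0.182, 0.0729]
tcp_rot: [0.975, 0.224, -0.0, 0.0]
ft_force: [0.3, 0.2, -1.1]
gripper_width: 0.034
grip_force: 0.0
```

```bash
python3 -c "
from h import *
s=st();z=s['position'][2];st(pl(0,-.125,z+.040),.1278)"
```

```text
4.53 [0.4599 0.182  0.0729] xang 0.4513 z [-0.e+00 -1.e-04 -1.e+00] F [ 0.3  0.2 -1.1] w 0.034
plate-local [ 0.0077 -0.2131]
4.53 [0.4599 0.182  0.0729] xang 0.4513 z [-0.e+00 -1.e-04 -1.e+00] F [ 0.3  0.2 -1.1] w 0.034
plate-local [ 0.0077 -0.2131]
move cm [-2.08  8.6  -4.  ]
turn z deg 18.54
```

Still closing; wait, then lift 60 mm.

Request:
{"api": "step_arm", "payload": {
  "increments": "0 0 0 0 0 0;0 0 0 0 0 0;0 0 0 0 0 0;0 0 0 0 0 0;0 0 0 0 0 0"
}}

```text
clock: 5.15
position: [0.4598, 0.1822, 0.0729]
tcp_rot: [0.975, 0.224, -0.0, -0.0]
ft_force: [-1.3, 4.0, 1.2]
gripper_width: 0.0244
grip_force: 45.0
```

Request:
{"api": "step_arm", "payload": {
  "increments": "0 0 -1 0 0 0;0 0 -2 0 0 0;0 0 -2 0 0 0;0 0 -1.5 0 0 0;0 0 0 0 0 9.3;0 0 0 0 0 9.24;0 0 0 0 0 0;0 0 0 0 0 0"
}}

```text
clock: 6.15
position: [0.4598, 0.1818, 0.1378]
tcp_rot: [0.998, 0.065, -0.0, 0.0]
ft_force: [-0.5, 0.4, -5.0]
gripper_width: 0.0241
grip_force: 45.0
```

```bash
python3 -c "
from h import *
st(pl(0,-.125,.1145),.1278)"
```

```text
6.15 [0.4598 0.1818 0.1378] xang 0.13 z [-3.e-04 -5.e-04 -1.e+00] F [-0.5  0.4 -5. ] w 0.0241
plate-local [ 0.0078 -0.213 ]
move cm [0.76 8.8  2.34]
turn z deg 0.13
```

Request:
{"api": "step_arm", "payload": {
  "increments": "0.19 2.2 0 0 0 0.13;0.19 2.2 0 0 0 0;0.19 2.2 0 0 0 0;0.19 2.2 0 0 0 0;0 0 1.3 0 0 0;0 0 1.1 0 0 0;0 0 0 0 0 0;0 0 0 0 0 0"
}}

```text
clock: 7.15
position: [0.4783, 0.0961, 0.1137]
tcp_rot: [0.998, 0.063, -0.0, 0.0]
ft_force: [0.7, 0.4, -3.9]
gripper_width: 0.024
grip_force: 45.0
```

```bash
python3 - <<'E'
from h import *
from plant import ctrl
import cv2
st(pl(0,-.125,.1129),.1278)
c=ctrl.snapshot("side")["color"][130:270,150:360];cv2.imwrite("pics/s2.png",cv2.resize(c,None,fx=3.5,fy=3.5,interpolation=cv2.INTER_CUBIC))
E
```

```text
7.15 [0.4783 0.0961 0.1137] xang 0.1266 z [-7.e-04 -1.e-04 -1.e+00] F [ 0.7  0.4 -3.9] w 0.024
plate-local [ 0.0004 -0.1257]
move cm [0.04 0.07 0.08]
turn z deg -0.07
```

View pics/s2.png

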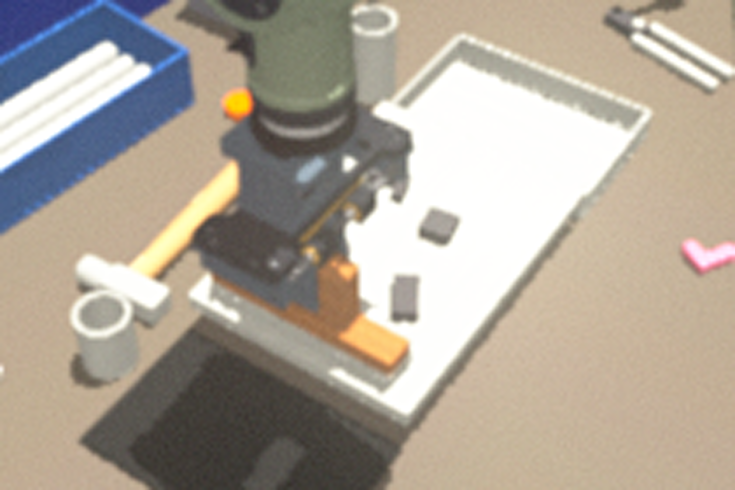

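The scraper is upright on the plate at about (310,310) in the crop, with all the offcuts ahead of it. Now to wipe.

Request:
{"api": "step_arm", "payload": {
  "increments": "0 0.6 0.05 0 0 0;0 1 0 0 0 0;0 1.2 0 0 0 0;0 1.2 0 0 0 0;0 1.2 0 0 0 0;0 1.2 0 0 0 0;0 1.2 0 0 0 0;0 1.2 0 0 0 0"
}}

```text
clock: 8.2
position: [0.4895, 0.0077, 0.1135]
tcp_rot: [0.998, 0.062, -0.0, -0.0]
ft_force: [-0.4, 4.2, -3.2]
gripper_width: 0.0239
grip_force: 45.0
```

Request:
{"api": "step_arm", "payload": {
  "increments": "0 1.2 0 0 0 0;0 1.2 0 0 0 0;0 1.2 0 0 0 0;0 1.2 0 0 0 0;0 1.2 0 0 0 0;0 1.2 0 0 0 0;0 1.2 0 0 0 0;0 1.2 0 0 0 0"
}}

```text
clock: 9.2
position: [0.5014, -0.0876, 0.1134]
tcp_rot: [0.998, 0.063, -0.0, -0.0]
ft_force: [-1.3, 3.0, -2.1]
gripper_width: 0.0241
grip_force: 45.0
```

```bash
python3 - <<'E'
from h import *
from plant import ctrl
import cv2
st(pl(0,.19,.1132),.1278)
cv2.imwrite("pics/w3.png",ctrl.snapshot("top")["color"][120:280,150:400].repeat(3,0).repeat(3,1))
E
```

```text
9.2 [ 0.5014 -0.0876  0.1134] xang 0.1255 z [-5.e-04  1.e-04 -1.e+00] F [-1.3  3.  -2.1] w 0.0241
plate-local [0.0008 0.0596]
move cm [ 0.11 13.04  0.02]
turn z deg -0.13
```

View pics/w3.png

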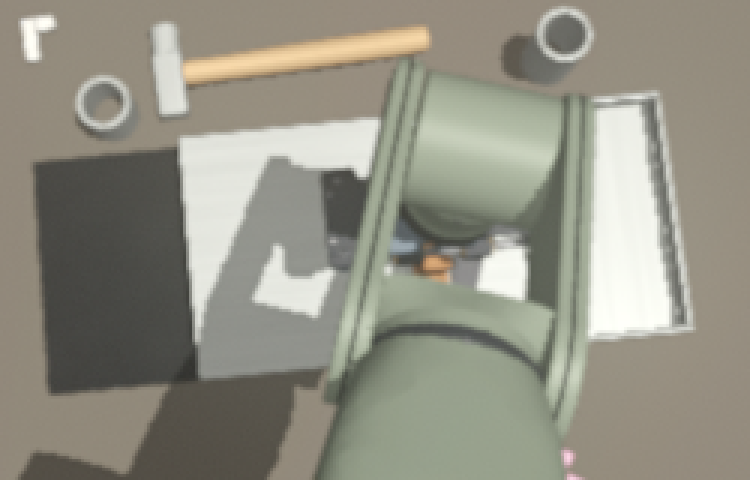

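The top view shows no offcuts left behind the scraper; they are all ahead of it, under the arm. I'll continue over the edge, slowing down.

Request:
{"api": "step_arm", "payload": {
  "increments": "0.1 1 0 0 0 0.1;0 1 0 0 0 0;0 1 0 0 0 0;0 1 0 0 0 0;0 1 0 0 0 0;0 1 0 0 0 0;0 1 0 0 0 0;0 1 0 0 0 0"
}}

```text
clock: 10.25
position: [0.5127, -0.1673, 0.1135]
tcp_rot: [0.998, 0.062, 0.0, 0.001]
ft_force: [-0.0, 0.5, -4.1]
gripper_width: 0.0239
grip_force: 45.0
```

Request:
{"api": "step_arm", "payload": {
  "increments": "0 0.8 0 0 0 0;0 0.8 0 0 0 0;0 0.8 0 0 0 0;0 0.8 0 0 0 0;0 0.8 0 0 0 0;0 0.8 0 0 0 0;0 0 0 0 0 0;0 0 0 0 0 0"
}}

```text
clock: 11.25
position: [0.5182, -0.2137, 0.1134]
tcp_rot: [0.998, 0.062, -0.0, -0.0]
ft_force: [-0.3, 1.1, -4.1]
gripper_width: 0.024
grip_force: 45.0
```

```bash
python3 - <<'E'
from h import *
from plant import ctrl
import cv2
st(pl(0,.10,.1132),.1278)
a=ctrl.snapshot("wrist")["color"];b=ctrl.snapshot("side")["color"]
cv2.imwrite("pics/w4.png",cv2.resize(cv2.vconcat([a[:240],b[90:330]]),None,fx=1.2,fy=1.2))
E
```

```text
11.25 [ 0.5182 -0.2137  0.1134] xang 0.1236 z [-3.e-04  3.e-04 -1.e+00] F [-0.3  1.1 -4.1] w 0.024
plate-local [0.0003 0.1867]
move cm [-0.01 -8.67  0.02]
turn z deg -0.24
```

View pics/w4.png

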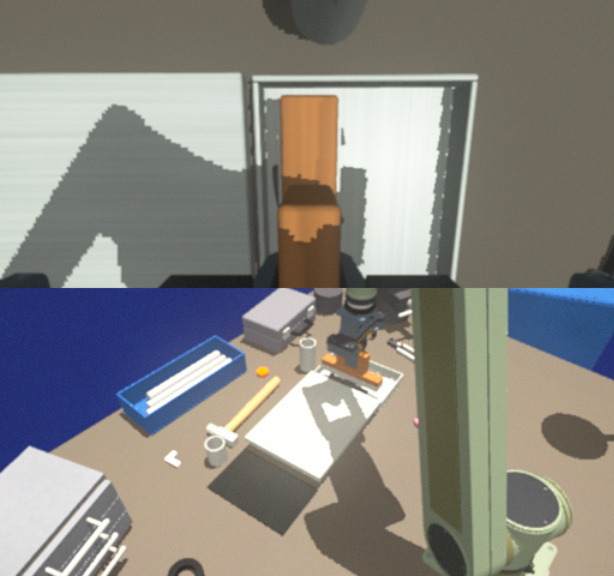

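The plate is clear, and the pieces have dropped into the tray under the scraper. I'll lift and carry it back to the pad.

Request:
{"api": "step_arm", "payload": {
  "increments": "0 0 -1 0 0 -0.24;0 0 -2 0 0 0;0 0 -2 0 0 0;0 -2 -1 0 0 0;0 -4 0 0 0 0;0 -5 0 0 0 0;0 -5 0 0 0 0;0 -5 0 0 0 0"
}}

```text
clock: 12.35
position: [0.4903, -0.003, 0.1737]
tcp_rot: [0.998, 0.064, -0.0, -0.0]
ft_force: [0.9, 0.4, -4.4]
gripper_width: 0.0241
grip_force: 45.0
```

Request:
{"api": "step_arm", "payload": {
  "increments": "0 -5 0 0 0 0;0 -5 0 0 0 0;0 -5 0 0 0 0;0 -3 0 0 0 0;0 -2 0 0 0 0;0 0 0 0 0 0;0 0 0 0 0 0"
}}

```text
clock: 13.22
position: [0.4653, 0.1926, 0.1734]
tcp_rot: [0.998, 0.064, -0.0, 0.0]
ft_force: [0.2, 0.2, -4.3]
gripper_width: 0.0236
grip_force: 45.0
```

```bash
python3 - <<'E'
from h import *
from plant import ctrl
import cv2
st(pl(0,-.224,.0735),.1278)
a=ctrl.snapshot("top")["color"][130:260,150:400];b=ctrl.snapshot("side")["color"][110:240,150:400]
cv2.imwrite("pics/w5.png",cv2.resize(cv2.vconcat([a,b]),None,fx=2.3,fy=2.3,interpolation=cv2.INTER_CUBIC))
E
```

```text
13.22 [0.4653 0.1926 0.1734] xang 0.1285 z [-6.e-04 -6.e-04 -1.e+00] F [ 0.2  0.2 -4.3] w 0.0236
plate-local [ 0.0009 -0.223 ]
move cm [ 0.09 -0.1   9.99]
turn z deg 0.04
```

View pics/w5.png

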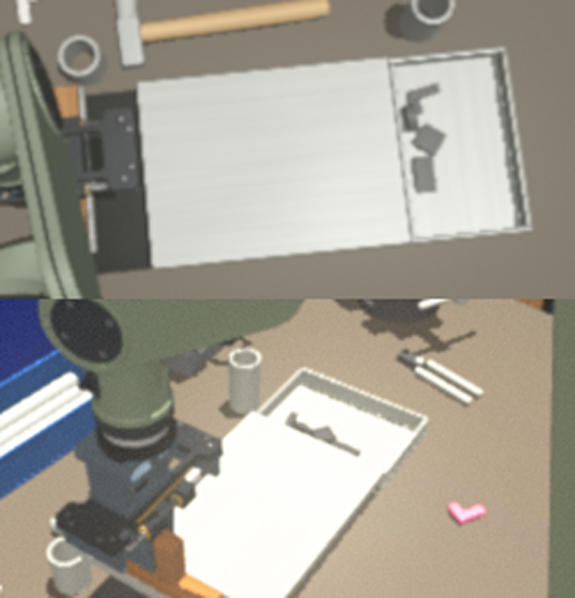

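All four offcuts are in the tray: angle (422,95), round leaning (411,118), square (428,139) and bar (424,175). I'll set the scraper down.

Request:
{"api": "step_arm", "payload": {
  "increments": "0.09 -0.1 2.5 0 0 0;0 0 2.5 0 0 0;0 0 2.5 0 0 0;0 0 1.5 0 0 0;0 0 0.6 0 0 0;0 0 0.3 0 0 0;0 0 0.1 0 0 0;0 0 0 0 0 0"
}}

```text
clock: 14.32
position: [0.4671, 0.1941, 0.0739]
tcp_rot: [0.998, 0.064, 0.001, -0.0]
ft_force: [0.4, -0.7, -3.3]
gripper_width: 0.0239
grip_force: 45.0
```

Request:
{"api": "step_arm", "payload": {
  "increments": "0 0 0.05 0 0 0;0 0 0 0 0 0;0 0 0 0 0 0"
}}

```text
clock: 14.7
position: [0.4669, 0.194, 0.073]
tcp_rot: [0.998, 0.064, 0.0, 0.0]
ft_force: [-0.3, -0.1, -4.2]
gripper_width: 0.0238
grip_force: 45.0
```

Request:
{"api": "step_arm", "payload": {
  "increments": "0 0 0.08 0 0 0;0 0 0 0 0 0;0 0 0 0 0 0"
}}

```text
clock: 15.08
position: [0.467, 0.194, 0.0729]
tcp_rot: [0.998, 0.064, 0.0, -0.0]
ft_force: [-0.8, -0.3, 6.4]
gripper_width: 0.024
grip_force: 45.0
```

In contact (force now +6 N). Release and withdraw.

Request:
{"api": "step_arm", "payload": {
  "increments": "0 0 0 0 0 0;0 0 0 0 0 0;0 0 0 0 0 0;0 0 0 0 0 0;0 0 0 0 0 0;0 0 0 0 0 0;0 0 0 0 0 0;0 0 0 0 0 0",
  "grip": 1
}}

```text
clock: 16.08
position: [0.4668, 0.1939, 0.0721]
tcp_rot: [0.998, 0.064, 0.0, 0.0]
ft_force: [-0.5, 0.3, -0.0]
gripper_width: 0.0908
grip_force: 0.0
```

Request:
{"api": "step_arm", "payload": {
  "increments": "0 0 -1 0 0 0;0 0 -2 0 0 0;0 0 -3 0 0 0;0 0 -3 0 0 0;0 0 -3 0 0 0;-1 0 -3 0 0 0;-2 0 0 0 0 0;0 0 0 0 0 0"
}}

```text
clock: 17.08
position: [0.4363, 0.19, 0.2231]
tcp_rot: [0.998, 0.064, 0.001, -0.0]
ft_force: [0.5, -1.1, -0.5]
gripper_width: 0.0911
grip_force: 0.0
```

```bash
python3 - <<'E'
from h import *
from plant import ctrl
import cv2
st()
a=ctrl.snapshot("wrist")["color"][:260];b=ctrl.snapshot("side")["color"][100:300]
cv2.imwrite("pics/w6.png",cv2.resize(cv2.vconcat([a,b]),None,fx=1.25,fy=1.25))
E
```

```text
17.07 [0.4363 0.19   0.2231] xang 0.1284 z [ 1.e-03  3.e-04 -1.e+00] F [ 0.5 -1.1 -0.5] w 0.0911
plate-local [ 0.0301 -0.2241]
```

View pics/w6.png

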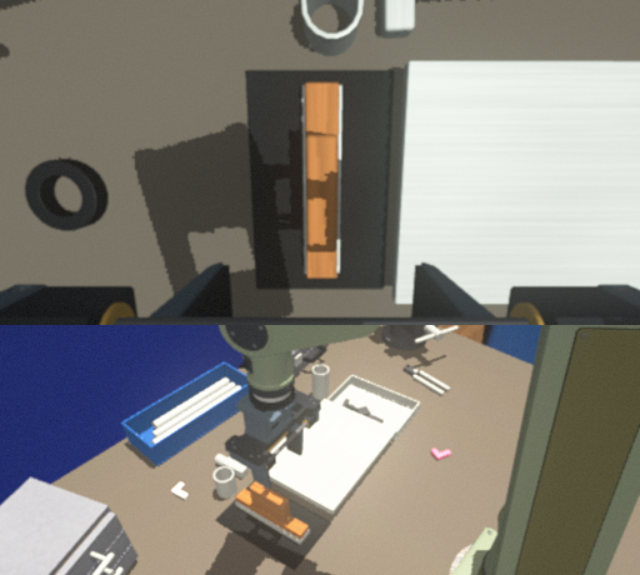

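The scraper (322,180) stands upright in the middle of the pad, and the gripper is clear of it.

```bash
python3 -c "
from plant import ctrl
print(ctrl.hand_in())"
```

```text
the job is handed in; nothing more can be done
None
```

I wiped all four offcuts into the tray, stood the scraper back upright in the middle of the pad with the gripper clear, and handed the job in at about 17 s; `hand_in()` returned no verdict.

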